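Start up the airbrush bench

ROBOT

A 6-joint arm with a two-finger parallel gripper is mounted at the origin on the work surface. World frame = base frame: x ahead of the robot, y to its left, z up, the work surface at z = 0. Lengths are in m, angles in rad, forces in N, time in s.
With the tool pointing down it reaches from about 0.375 to 0.9 m from the base axis. Payload 3.1 kg.
Tool frame: the origin (TCP) lies at the very end of the fingers, on their centre line; the grasp point (between the pads) lies robot.grasp_offset behind it (robot.grasp_offset is the distance from the TCP to the grasp point, in m); z points along the fingers, y is the direction in which the jaws open and shut (so a half turn about z gives the same grasp; the last joint's range is limited). The gripper opens to 87 mm and grips with 3 to 60 N. Pads are 19 mm wide; open, the fingers measure 117 mm over their backs; the gripper's body (75 mm by 190 mm) begins 51 mm behind the grasp point.
Start: joints at [1.125, 0.527, 1.433, -0, 1.181, -0.178], TCP at [0.165, 0.603, 0.2] pointing down, gripper open.
Joint ranges: [-3.08, 3.08], [-0.75, 2.2], [0.22, 2.44], [-1.43, 4.57], [0, 2.65], [-2.85, 2.85]. Speed limits (rad/s): [2.79, 2.79, 3.14, 3.14, 3.14, 3.14].

INTERFACE

Orientations are given as a unit quaternion [x, y, z, w].
In Python, from rig import robot gives the robot as it stands.
- The arm moves only by the tool drive_tool, never from a script. Its argument "targets" is one flat list of numbers, 6 for each row, row after row: the shift along the tool's x, y, z in cm, then the turn, a rotation vector about the tool's x, y, z in degrees. A call has 1 to 12 rows; each row is the pose to reach, as a shift and turn from the pose commanded when the call began, along the tool's axes at that moment; what a row does not reach only later rows make up. A row lasts 1/12 s, in which the tool goes at most 41.7 mm and 7.16 degrees, less where a joint would pass 70% of its speed; a pose out of reach is approached as far as the arm can. A call with a gripper value outside its range is refused whole. "grip" is the gripper command: -1 is fully open, 1 is shut, values between are in proportion, set as the call begins (left out, the last holds). The fingers move at their own pace and stop on an object; "squeeze" is the grip in N (left out, the last holds). Time passes only in rows, so rows that repeat a pose let the fingers close. It gives the time, the measured TCP pose, the force and the opening at its end, in the units of the state.
- robot.get_obs(): the state, without advancing time (a new reading comes with each control period).
- robot.camera(name): name is "scene" or "top" or "wrist"; returns (picture, depth): 420x560x3 uint8, red, green, blue; 420x560 float32, m along the optical axis (not along the pixel's ray), 0 where there is no reading.
- robot.calibration(name): a dict with "mtx" (3x3 intrinsics, pixels), "R" (3x3) and "t" (3): a world point X has camera coordinates R X + t; the wrist camera has in their place "hand_eye" (4x4, takes a point from camera to tool coordinates, whose origin is the TCP and whose axes are the flange's). Camera axes: x right, y down, z forward; pixel columns grow to the right and rows downward; lengths in m; the calibration is good to about 2 mm. A picture is of the moment at which its call begins: read the wrist's pose just before it. calibration takes no time and is no camera call.
- robot.hand_in(): hands the job in, once; it reports no verdict.
The state is a dict: "time": time; "q": joint angles; "joint_velocities": joint speeds; "joint_torque": joint torques, N m; "position": TCP position; "tool_rot": TCP orientation; "ft_force": force on the tool from outside, world axes, zero at the start; "moment": the same for the moment, N m; "grip_width": finger opening in m.
Only numpy, scipy, OpenCV 4.12 (cv2) and the standard library are available. Lean on these libraries where they do the work, as an engineer would, in place of code of your own. Each camera call takes 0.05 s, during which the arm holds its last target.

TASK

Start up the spray bench by gently pressing three push switches with a fingertip, each all the way in, where it stays: first the main switch on the power strip, then the fan's start switch on the extractor box (not the mushroom-headed stop beside it), and last the switch on top of the compressor. Finish with the hand clear and nothing on the bench shoved or picked up.

Things in the scene. Friction and masses are not known exactly. Their poses are not given: they have to be found in the camera images.
- strip: Power strip, a loose aluminium bar 300 x 60 x 45 mm (x, y, z) with black end caps, lying flat; four round sockets and, in the two far ones, black plugs up to 80 mm above the bench. Origin: centre of its underside; its x axis runs along its length, the switch is at the -x end, which faces the robot
- strip_key_top (a point): Centre of the top of the power strip's main switch, the only push switch on it: a black rectangular key 34 x 26 mm with a grey rim, on the strip's top 112 mm from its middle towards the robot; its top is 59 mm above the bench, 14 mm proud of the strip
- strip_key (a joint): How far the main switch is pushed in, m: 0 out (off, the start) to 0.004; on from 0.003; stays where it is pushed. About 3 N starts it, 5 N brings it to the end. Its black cap is sprung: it is then some 7 mm lower than at the start, yields 3 mm more up to about 10 N, then is hard. Press slowly: a fast jab lands hard (over 25 N is too much)
- extractor: Spray extractor, a white steel box 300 x 240 x 95 mm (x, y, z), fixed, with a square steel grille over most of its top, an aluminium control strip along the top edge nearest the robot and a round air outlet at the back. Origin: centre of its underside, x axis away from the robot
- fan_key_top (a point): Centre of the top of the fan's start switch: the smaller, flat round black key of 32 mm diameter on the extractor's control strip, at x -118, y +25 mm of the box; its top is 109 mm above the bench, 14 mm proud of the box
- fan_key (a joint): How far the fan's start switch is pushed in, m: 0 out (off, the start) to 0.004; on from 0.003; stays where it is pushed. About 3 N starts it, 5 N brings it to the end. Its black cap is sprung: it is then some 7 mm lower than at the start, yields 3 mm more up to about 10 N, then is hard. Press slowly: a fast jab lands hard (over 25 N is too much)
- stop_key_top (a point): Centre of the top of the extractor's stop button, a black mushroom head of 40 mm diameter on a stem, on the same control strip 80 mm to the robot's right of the start switch; its top is 124 mm above the bench. Not to be pressed
- stop_key (a joint): How far the stop button is pushed in, m: 0 out, 0.005 fully in; springs back
- compressor: Airbrush compressor, fixed: a grey air tank lying along x, 280 mm long and 110 mm in diameter, on rubber feet, with a ribbed motor, a pump and a carrying handle (its top 256 mm above the bench) on its far half and a grey switch box 74 x 78 mm, 213 mm high, with a gauge, on the half nearer the robot. Origin: under its middle on the bench, x axis away from the robot
- air_key_top (a point): Centre of the top of the compressor's switch: a round black key of 32 mm diameter on top of the grey switch box, at x -62 mm, y 0 of the compressor; its top is 227.5 mm above the bench, 14 mm proud of the box (the small knob low at its right side is the air regulator). The nearest taller part is the handle, which starts 97 mm farther from the robot and rises to 256 mm
- air_key (a joint): How far the compressor's switch is pushed in, m: 0 out (off, the start) to 0.004; on from 0.003; stays where it is pushed. About 3 N starts it, 5 N brings it to the end. Its black cap is sprung: it is then some 7 mm lower than at the start, yields 3 mm more up to about 10 N, then is hard. Press slowly: a fast jab lands hard (over 25 N is too much)
- wall_long: Loose laser-cut wooden wall 68 x 160 x 4 mm with three window openings, lying on the extractor's grille. Origin: centre of its underside. Bystander
- wall_front: Loose laser-cut wooden shop front about 72 x 72 x 4 mm with a door opening, lying on the extractor's grille. Origin: underside, near its middle. Bystander
- jar: Loose glass jar with a black lid, 54 mm diameter, 75 mm high, standing left of the power strip. Origin: centre of its underside. Bystander
- thinner: Loose white bottle, 42 mm diameter, 105 mm high, standing right of the power strip. Origin: centre of its underside. Bystander
- pot: Loose small glass paint pot with a white lid, 34 mm diameter, 45 mm high, standing on the extractor's grille at a far corner. Origin: centre of its underside. Bystander
- pin_vise: Loose pin vise (small hand drill), about 110 mm long, 13 mm thick, lying beside the power strip on its left, near its switch. Origin: underside, near its middle. Bystander

How it is judged:
On the way, in this order (a step that is already met when the one before it is completed fails the run):
1. the power strip's main switch is pushed in (value of joint strip_key above 0.003 m), for 0.1 s.
2. then the fan's start switch is pushed in (value of joint fan_key above 0.003 m), for 0.1 s.
3. then the compressor's switch is pushed in (value of joint air_key above 0.003 m), for 0.1 s.
At the end, for the whole second after the job is handed in: all three switches stay pushed in by at least 3 of their 4 mm, the stop button is out, and the power strip and every loose thing lie at rest within 12 mm of where they began (value of joint each of strip_key, fan_key, air_key above 0.003 m and value of joint stop_key below 0.001 m and linear speed of strip below 0.02 m/s and distance of each of strip, wall_long, wall_front, jar, thinner, pot, pin_vise from where it was at the start of the episode below 0.012 m); the robot touches nothing.
It fails at once if a machine or the power strip is pressed hard (over 25 N) (contact force between any of the fingers, the arm and strip above 25 N or contact force between any of the fingers, the arm and extractor above 25 N or contact force between any of the fingers, the arm and compressor above 25 N).
It fails at once if the stop button is pressed (over 2 mm) (value of joint stop_key above 0.002 m).
It fails at once if the power strip is shoved or lifted (12 mm) (distance of strip from where it was at the start of the episode above 0.012 m).
It fails at once if a bystander is shoved, knocked over or lifted (12 mm) (distance of any of wall_long, wall_front, jar, thinner, pot, pin_vise from where it was at the start of the episode above 0.012 m).
It also fails if it takes over 53 s, if anything falls off the work surface, if the arm or the gripper's body presses on something with over 40 N, if the wrist force passes 120 N, or if a joint passes its speed limit or range.

## Working session

There is one attempt and no reset: what is moved stays moved. The work goes in short steps, Python scripts to look and compute and a tool call to move; the robot and the scene stay as the last step left them, time stands still between calls to the robot, and variables do not carry over. Pictures are saved under pics/ and viewed, and the job is handed in when it is done.

Besides the shell and the picture viewer there is one more tool, called after "Emit:" by a JSON object that holds its "method" and its "body", one argument or row to a line. drive_tool: Moves the arm, as the interface text tells. Its arguments: {"type":"object","properties":{"targets":{"type":"array","items":{"type":"number"}},"grip":{"type":"number"},"squeeze":{"type":"number"}},"required":["targets"]}

```bash
ls; mkdir -p pics; cat > h.py <<'E'
import numpy as np, cv2
from rig import robot
from scipy.spatial.transform import Rotation as Ro
def snap(n,f):
    o=robot.get_obs(); im,d=robot.camera(n)
    cv2.imwrite(f'pics/{f}.png',im[:,:,::-1]); np.savez(f'pics/{f}.npz',im=im,d=d,p=o['position'],q=o['tool_rot'])
    return im,d,o
def cam(n,f=None):
    c=robot.calibration(n); K=np.array(c['mtx'])
    if n!='wrist':
        R=np.array(c['R']);t=np.array(c['t']); return K,R.T,-R.T@t
    z=np.load(f'pics/{f}.npz'); T=np.eye(4);T[:3,:3]=Ro.from_quat(z['q']).as_matrix();T[:3,3]=z['p']
    T=T@np.array(c['hand_eye']); return K,T[:3,:3],T[:3,3]
def ray(n,u,v,f=None):
    K,R,o=cam(n,f); return o,R@np.linalg.solve(K,np.array([u,v,1.]))
def plane(n,u,v,z,f=None):
    o,d=ray(n,u,v,f); return o+d*(z-o[2])/d[2]
def depthpt(n,u,v,f):
    o,d=ray(n,u,v,f); return o+d*float(np.load(f'pics/{f}.npz')['d'][int(round(v)),int(round(u))])
E
python3 - <<'E'
from h import *
for n in ('top','scene','wrist'): im,d,o=snap(n,n+'0')
print(o); print(robot.grasp_offset)
for n in('top','scene'): print(cam(n))
print(robot.calibration('wrist'))
E
```

```text
pics
{'time': 0.1, 'q': array([ 1.12447559e+00,  5.28377209e-01,  1.43375836e+00, -1.36530868e-05,
        1.18140200e+00, -1.78490608e-01]), 'joint_velocities': array([-0.00109634, -0.00165639, -0.00369342, -0.00063806, -0.00074952,
        0.00033092]), 'joint_torque': array([-1.59513197e-04, -4.40982163e+01, -1.77149999e+01,  6.34869095e-02,
        5.33777545e-02, -5.93767527e-05]), 'position': array([0.16506446, 0.60208746, 0.1988721 ]), 'tool_rot': array([ 1.33512532e-01,  9.91046648e-01, -9.27327750e-04, -2.92876152e-04]), 'ft_force': array([-0.41945927,  0.28112389, -0.99682844]), 'moment': array([-0.00686113,  0.04678569,  0.0037002 ]), 'grip_width': 0.0871438947189928}
0.0187
(array([[464.81358795,   0.        , 281.50064165],
       [  0.        , 464.81358795, 213.06795802],
       [  0.        ,   0.        ,   1.        ]]), array([[ 0.01546756, -0.9931299 ,  0.11599035],
       [-0.99987616, -0.01502625,  0.0046782 ],
       [-0.00290316, -0.11604834, -0.99323932]]), array([ 0.45470881, -0.02153533,  1.29203744]))
(array([[400.37774215,   0.        , 277.02260439],
       [  0.        , 400.37774215, 203.97696234],
       [  0.        ,   0.        ,   1.        ]]), array([[-0.19558248,  0.7949914 , -0.57422658],
       [ 0.98058193,  0.14994989, -0.12638873],
       [-0.01437274, -0.58779563, -0.80888177]]), array([1.12652802, 0.1036471 , 0.97028376]))
{'mtx': array([[305.79563027,   0.        , 276.24188861],
       [  0.        , 305.79563027, 209.8759378 ],
       [  0.        ,   0.        ,   1.        ]]), 'hand_eye': array([[-8.80297798e-04, -9.62170865e-01, -2.72445317e-01,
         7.35637041e-02],
       [ 9.99999573e-01, -7.70740438e-04, -5.09142275e-04,
        -7.62803582e-04],
       [ 2.79897240e-04, -2.72445649e-01,  9.62171133e-01,
        -1.84585599e-01],
       [ 0.00000000e+00,  0.00000000e+00,  0.00000000e+00,
         1.00000000e+00]])}
```

View pics/top0.png

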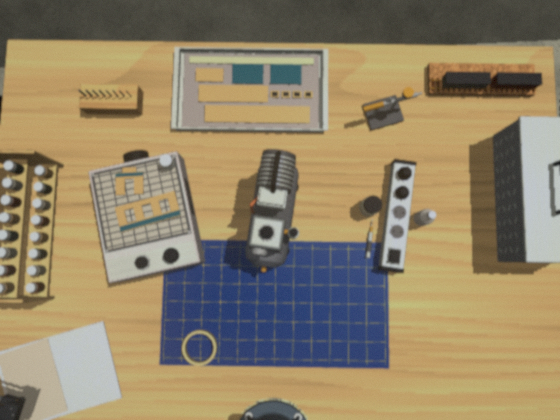

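View pics/scene0.png

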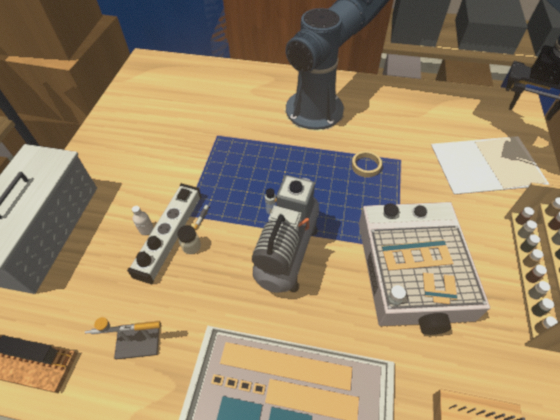

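View pics/wrist0.png

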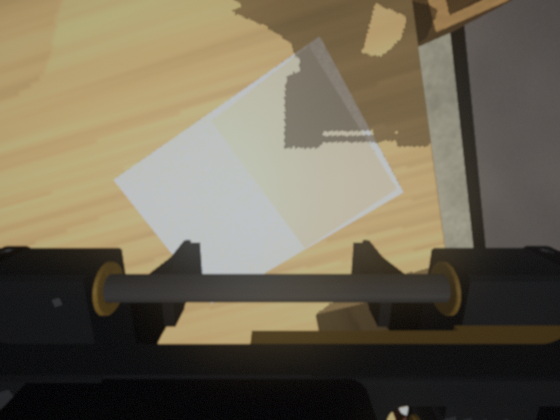

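Top view: strip key ~(394,256), fan start ~(142,262), mushroom ~(171,255), compressor key ~(266,233). In the scene view they are near (185,195), (420,211), (390,211), (296,187). Next I zoom in and measure.

```bash
python3 - <<'E'
from h import *
t=np.load('pics/top0.npz')['im'];s=np.load('pics/scene0.npz')['im']
c=lambda im,u,v,w=20:cv2.resize(im[v-w:v+w,u-w:u+w],(260,260),interpolation=cv2.INTER_NEAREST)
r1=np.hstack([c(t,394,256),c(t,155,258,26),c(t,266,233)]);r2=np.hstack([c(s,185,195),c(s,405,211,26),c(s,296,187)])
cv2.imwrite('pics/crop.png',np.vstack([r1,r2])[:,:,::-1])
def blob(im,u,v,w,th):
    g=im.max(2).astype(int); m=(g<th).astype(np.uint8); z=np.zeros_like(m); z[v-w:v+w,u-w:u+w]=1; m*=z
    n,l,st,ce=cv2.connectedComponentsWithStats(m,connectivity=4)
    for k in range(1,n):
        if st[k,4]>25: print('  ',th,st[k],ce[k].round(1))
for nm,im,pts in (('top',t,dict(strip=(394,256),fan=(142,262),stop=(171,255),air=(266,233))),('scene',s,dict(strip=(185,195),fan=(420,211),stop=(390,211),air=(296,187)))):
    for k,(u,v) in pts.items():
        print(nm,k)
        for th in(50,70): blob(im,u,v,13,th)
E
```

```text
top strip
   70 [389 250  10  12 103] [393.6 256. ]
top fan
   70 [136 258  11  10  88] [141.1 262.2]
top stop
   70 [164 249  14  13 144] [170.5 255.1]
top air
   70 [260 227  12  11 109] [265.9 232.2]
scene strip
   70 [178 190  11  10  78] [183.2 194.3]
scene fan
scene stop
   70 [385 204  13  12 128] [390.5 209.7]
scene air
   70 [290 181  12  12 112] [295.5 186.6]
```

View pics/crop.png

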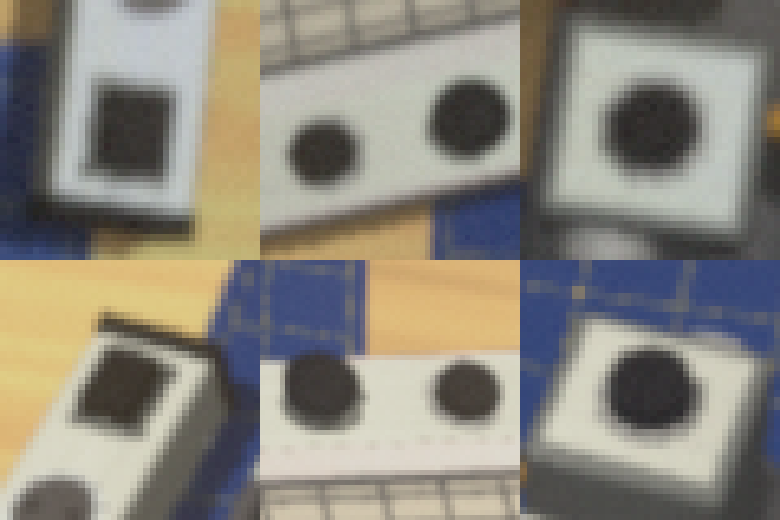

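```bash
python3 - <<'E'
from h import *
P=dict(strip=((393.6,256),(183.2,194.3),.059),fan=((141.1,262.2),(420.4,211),.109),stop=((170.5,255.1),(390.5,209.7),.124),air=((265.9,232.2),(295.5,186.6),.2275))
for k,(a,b,z) in P.items():
    a=np.array(a)+.5*0; o1,d1=ray('top',*a);o2,d2=ray('scene',*b)
    A=np.stack([d1,-d2],1);s=np.linalg.lstsq(A,o2-o1,rcond=None)[0]
    p,q=o1+d1*s[0],o2+d2*s[1]
    print(k,((p+q)/2).round(4),'gap',np.linalg.norm(p-q).round(4),'top@z',plane('top',*a,z).round(4),'scene@z',plane('scene',*b,z).round(4), depthpt('top',*a,'top0').round(4))
# yaw of strip and others via far points
t=np.load('pics/top0.npz')['im']
print(np.hypot(*(plane('top',404,165,.045)-plane('top',393,265,.045))[:2]))
E
```

```text
strip [ 0.4892 -0.3154  0.0493] gap 0.0006 top@z [ 0.4891 -0.3135  0.059 ] scene@z [ 0.4959 -0.3107  0.059 ] [ 0.4891 -0.3137  0.0578]
fan [0.4622 0.3418 0.1009] gap 0.0031 top@z [0.4622 0.3378 0.109 ] scene@z [0.468  0.3412 0.109 ] [0.4622 0.338  0.1082]
stop [0.4811 0.2636 0.1128] gap 0.001 top@z [0.4809 0.2604 0.124 ] scene@z [0.4895 0.262  0.124 ] [0.4809 0.2605 0.1237]
air [0.5348 0.0193 0.2192] gap 0.0008 top@z [0.5343 0.0186 0.2275] scene@z [0.5413 0.0206 0.2275] [0.5343 0.0186 0.2275]
0.2741069291561392
```

Emit:
{"method": "drive_tool", "body": {
  "targets": [-33.3, -32.5, -15, 0, 0, -15.4, -33.3, -32.5, -15, 0, 0, -15.4, -33.3, -32.5, -15, 0, 0, -15.4, -33.3, -32.5, -15, 0, 0, -15.4, -33.3, -32.5, -15, 0, 0, -15.4, -33.3, -32.5, -15, 0, 0, -15.4, -33.3, -32.5, -15, 0, 0, -15.4, -33.3, -32.5, -15, 0, 0, -15.4, -33.3, -32.5, -15, 0, 0, -15.4, -33.3, -32.5, -15, 0, 0, -15.4, -33.3, -32.5, -15, 0, 0, -15.4, -33.3, -32.5, -15, 0, 0, -15.4],
  "grip": 1,
  "squeeze": 10
}}

```text
time: 1.15
position: [0.4018, 0.1986, 0.3508]
tool_rot: [0.0, 1.0, -0.0, 0.001]
ft_force: [-0.1, -0.1, 0.4]
grip_width: 0.0152
```

Emit:
{"method": "drive_tool", "body": {
  "targets": [-8, -40, 0, 0, 0, 0, -8, -40, 0, 0, 0, 0, -8, -40, 0, 0, 0, 0, -8, -40, 0, 0, 0, 0, -8, -40, 0, 0, 0, 0, -8, -40, 0, 0, 0, 0, -8, -40, 0, 0, 0, 0, -8, -40, 0, 0, 0, 0, -8, -40, 0, 0, 0, 0, -11.8, -51, 5, 0, 0, 0, -11.8, -51, 8, 0, 0, 0, -11.8, -51, 12, 0, 0, 0]
}}

```text
time: 2.15
position: [0.507, -0.2688, 0.2848]
tool_rot: [0.0, 1.0, -0.003, 0.003]
ft_force: [0.0, -0.4, -0.4]
grip_width: 0.0003
```

Emit:
{"method": "drive_tool", "body": {
  "targets": [0, 0, 3, 0, 0, 0, 0, 0, 6, 0, 0, 0, 0, 0, 6, 0, 0, 0, 0, 0, 6, 0, 0, 0]
}}

```text
time: 2.48
position: [0.5039, -0.2635, 0.2219]
tool_rot: [-0.0, 1.0, 0.002, -0.002]
ft_force: [-0.2, 0.0, 0.9]
grip_width: 0.0004
```

```bash
python3 - <<'E'
from h import *
im,d,o=snap('wrist','w1'); print(o['position'],o['joint_velocities'].round(3),o['grip_width'],o['ft_force'])
E
```

```text
[ 0.50390449 -0.26346928  0.22191035] [ 0.009 -0.052 -0.066 -0.    -0.001 -0.001] 0.0003642400166094127 [-0.19122786  0.01492159  0.89000598]
```

View pics/w1.png

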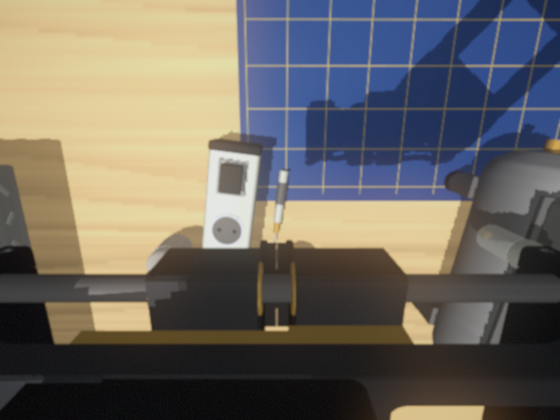

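The key is at ~(232,178), with the fingertips at (277,242). The pin vise lies right of the strip in this picture, which is the strip's left.

```bash
cat >> h.py <<'E'
def kb(f,u,v,w,th,z,n='wrist'):
    im=np.load(f'pics/{f}.npz')['im']; g=im.max(2); m=np.zeros(g.shape,np.uint8); m[v-w:v+w,u-w:u+w]=(g[v-w:v+w,u-w:u+w]<th)
    k,l,st,ce=cv2.connectedComponentsWithStats(m,connectivity=4); i=1+np.argmax(st[1:,4])
    c,s,a=cv2.minAreaRect(np.argwhere(l==i)[:,::-1].astype(np.float32))
    print(f,th,st[i],ce[i].round(1),'rect',np.round(c,1),np.round(s,1),round(a,1),'plane',plane(n,*c,z,f).round(4),'depth',depthpt(n,*c,f).round(4))
    return c
E
python3 - <<'E'
from h import *
for th in(60,80,100): kb('w1',232,178,25,th,.059)
im=np.load('pics/w1.npz')['im'][130:250,180:320]
cv2.imwrite('pics/c1.png',cv2.resize(im,None,fx=5,fy=5,interpolation=0)[:,:,::-1])
E
```

```text
Traceback (most recent call last):
  File "h.py", line 22, in kb
    k,l,st,ce=cv2.connectedComponentsWithStats(m,connectivity=4); i=1+np.argmax(st[1:,4])
                                                                      ~~~~~~~~~^^^^^^^^^^
ValueError: attempt to get argmax of an empty sequence
```

```bash
python3 - <<'E'
from h import *
im=np.load('pics/w1.npz')['im']; print(im.max(2)[178,215:260])
cv2.imwrite('pics/c1.png',cv2.resize(im[130:250,180:320],None,fx=5,fy=5,interpolation=0)[:,:,::-1])
for th in(75,90): kb('w1',232,178,25,th,.059)
E
```

```text
[230 221 202 176 142 118 113 113 113 112 113 110 111 110 109 109 107 108
 106 106 106 106 104 103 101  99 100 115 126 124 128 156 196 222 231 230
 230 230 227 220 203 177 138 110 106]Traceback (most recent call last):
  File "<stdin>", line 4, in <module>
  File "h.py", line 22, in kb
    k,l,st,ce=cv2.connectedComponentsWithStats(m,connectivity=4); i=1+np.argmax(st[1:,4])
                                                                      ~~~~~~~~~^^^^^^^^^^
    return _wrapfunc(a, 'argmax', axis=axis, out=out, **kwds)
    return bound(*args, **kwds)
ValueError: attempt to get argmax of an empty sequence
```

View pics/c1.png

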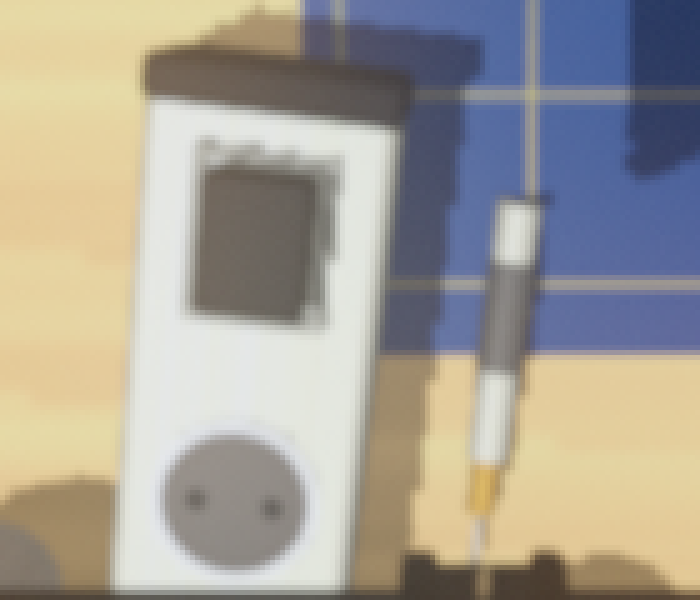

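```bash
python3 - <<'E'
from h import *
for th in(112,118,124): kb('w1',232,178,18,th,.059)
print(plane('wrist',230.4,179,.059,'w1'))
d=np.load('pics/w1.npz')['d']; print(d[172:186:4,222:240:4])
print('strip z', [depthpt('wrist',u,v,'w1').round(4) for u,v in((230,179),(213,190),(252,180),(300,100))])
# tip depth 
print(depthpt('wrist',270,247,'w1'))
E
```

```text
w1 112 [222 164  21  30 459] [233.4 177.6] rect [232.  178.5] [29. 20.] 90.0 plane [ 0.4904 -0.3149  0.059 ] depth [ 0.4903 -0.3149  0.0594]
w1 118 [220 164  24  30 625] [231.3 177.9] rect [231.3 178.1] [22.4 28.9] 4.8 plane [ 0.49   -0.3157  0.059 ] depth [ 0.49   -0.3157  0.059 ]
w1 124 [219 163  27  31 662] [231.4 177.8] rect [232.3 178.1] [24.8 29.3] 5.2 plane [ 0.49   -0.3146  0.059 ] depth [ 0.4899 -0.3146  0.0593]
[ 0.4909867  -0.31678503  0.059     ]
[[0.34966788 0.3497478  0.34798962 0.34911898 0.34832308]
 [0.35134345 0.34949338 0.3499527  0.35020232 0.3504169 ]
 [0.35105732 0.35181916 0.35215184 0.35191783 0.35306475]
 [0.35282883 0.35270888 0.35279924 0.3542988  0.35366294]]
strip z [array([ 0.4912, -0.3175,  0.0576]), array([ 0.5069, -0.3405,  0.0444]), array([ 0.4947, -0.2931,  0.0447]), array([ 4.011e-01, -2.342e-01, -2.000e-04])]
[ 0.43080824 -0.2650262   0.40677043]
```

Emit:
{"method": "drive_tool", "body": {
  "targets": [1.4, -5.2, 3, 0, 0, 0, 1.4, -5.2, 6, 0, 0, 0, 1.4, -5.2, 9, 0, 0, 0, 1.4, -5.2, 12, 0, 0, 0, 1.4, -5.2, 13.5, 0, 0, 0, 1.4, -5.2, 14.5, 0, 0, 0, 1.4, -5.2, 14.5, 0, 0, 0, 1.4, -5.2, 14.5, 0, 0, 0, 1.4, -5.2, 14.5, 0, 0, 0]
}}

```text
time: 3.28
position: [0.4927, -0.3173, 0.0807]
tool_rot: [-0.001, 1.0, -0.002, 0.002]
ft_force: [0.5, 0.4, -0.1]
grip_width: 0.0006
```

```bash
python3 - <<'E'
from h import *
im,d,o=snap('wrist','w2'); s,_,o=snap('scene','s2'); print(o['position'],o['ft_force'])
c=lambda im,u,v,w:cv2.resize(im[v-w:v+w,u-w:u+w],(390,390),interpolation=0)
cv2.imwrite('pics/c2.png',np.hstack([c(im,277,210,60),c(s,185,190,35)])[:,:,::-1])
E
```

```text
[ 0.49257586 -0.31725224  0.08061096] [-0.05299867  0.09808989 -0.04589924]
```

View pics/c2.png

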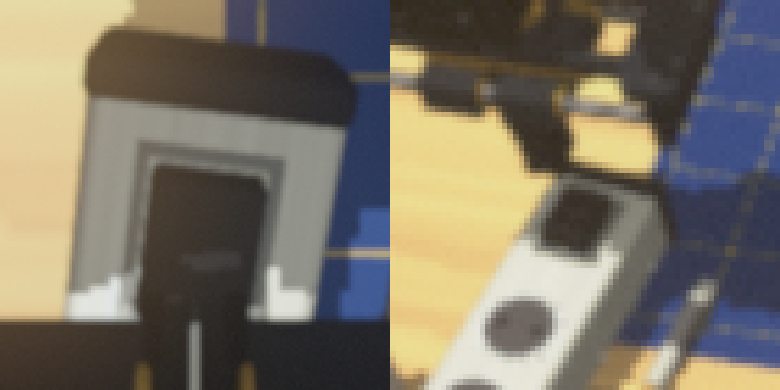

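Emit:
{"method": "drive_tool", "body": {
  "targets": [0.2, 0.2, 0.4, 0, 0, 0, 0.2, 0.2, 0.9, 0, 0, 0, 0.2, 0.2, 1.3, 0, 0, 0, 0.2, 0.2, 1.6, 0, 0, 0, 0.2, 0.2, 1.7, 0, 0, 0, 0.2, 0.2, 1.8, 0, 0, 0, 0.2, 0.2, 1.9, 0, 0, 0, 0.2, 0.2, 2.0, 0, 0, 0, 0.2, 0.2, 2.1, 0, 0, 0, 0.2, 0.2, 2.2, 0, 0, 0, 0.2, 0.2, 2.3, 0, 0, 0]
}}

```text
time: 4.3
position: [0.4891, -0.3143, 0.0554]
tool_rot: [-0.0, 1.0, -0.0, 0.0]
ft_force: [1.3, -0.5, 0.5]
grip_width: 0.0003
```

Emit:
{"method": "drive_tool", "body": {
  "targets": [0, 0, 0.08, 0, 0, 0, 0, 0, 0.16, 0, 0, 0, 0, 0, 0.24, 0, 0, 0, 0, 0, 0.32, 0, 0, 0, 0, 0, 0.32, 0, 0, 0]
}}

```text
time: 4.72
position: [0.489, -0.3141, 0.052]
tool_rot: [-0.001, 1.0, 0.0, -0.0]
ft_force: [-0.5, 0.5, 0.2]
grip_width: 0.0004
```

Emit:
{"method": "drive_tool", "body": {
  "targets": [0, 0, 0.08, 0, 0, 0, 0, 0, 0.16, 0, 0, 0, 0, 0, 0.2, 0, 0, 0, 0, 0, 0.2, 0, 0, 0]
}}

```text
time: 5.05
position: [0.489, -0.3142, 0.0501]
tool_rot: [-0.0, 1.0, 0.0, -0.0]
ft_force: [-0.8, -0.4, -0.7]
grip_width: 0.0003
```

```bash
python3 - <<'E'
from h import *
im,d,o=snap('wrist','w3'); s,_,o=snap('scene','s3'); print(o['position'],o['ft_force'],o['joint_torque'].round(2))
c=lambda im,u,v,w:cv2.resize(im[v-w:v+w,u-w:u+w],(390,390),interpolation=0)
cv2.imwrite('pics/c3.png',np.hstack([c(im,277,210,60),c(s,185,190,35)])[:,:,::-1])
E
```

```text
[ 0.4890649  -0.31418068  0.0501339 ] [-0.42237453  0.01061543 -0.10610177] [-0.000e+00 -4.391e+01 -1.122e+01 -6.000e-02  3.000e-02  0.000e+00]
```

View pics/c3.png

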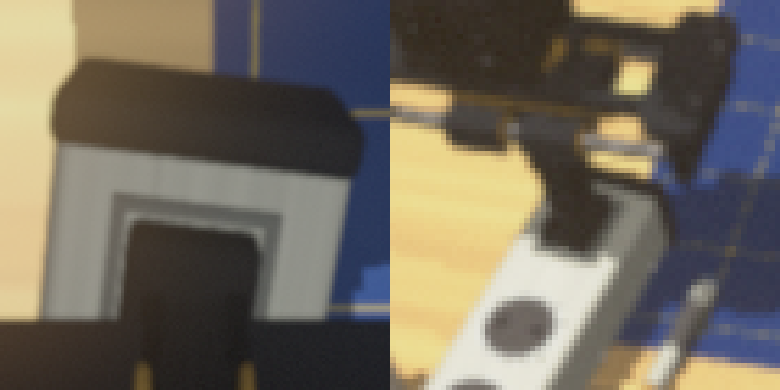

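Emit:
{"method": "drive_tool", "body": {
  "targets": [0, 0, 0.07, 0, 0, 0, 0, 0, 0.14, 0, 0, 0, 0, 0, 0.2, 0, 0, 0, 0, 0, 0.2, 0, 0, 0]
}}

```text
time: 5.48
position: [0.489, -0.3141, 0.048]
tool_rot: [-0.001, 1.0, 0.0, -0.0]
ft_force: [0.0, -0.7, -0.3]
grip_width: 0.0003
```

```bash
python3 - <<'E'
from h import *
im,d,o=snap('wrist','w4'); s,_,o=snap('scene','s4'); print(o['position'],o['ft_force'],o['time'])
for v in range(196,262,4):
    print(v,[tuple(depthpt('wrist',u,v,'w4').round(3)) for u in (262,270,284,292,306)])
c=lambda im,u,v,w:cv2.resize(im[v-w:v+w,u-w:u+w],(390,390),interpolation=0)
g=lambda im:(255*np.clip(im/255.,0,1)**.5).astype(np.uint8)
cv2.imwrite('pics/c4.png',np.hstack([c(g(im),277,225,45),c(g(s),185,190,25)])[:,:,::-1])
E
```

```text
[ 0.48900764 -0.31414588  0.04807426] [ 0.84021939 -0.39077074 -0.49732081] 5.5333
196 [(np.float64(0.459), np.float64(-0.324), np.float64(0.046)), (np.float64(0.459), np.float64(-0.319), np.float64(0.046)), (np.float64(0.459), np.float64(-0.31), np.float64(0.047)), (np.float64(0.459), np.float64(-0.305), np.float64(0.047)), (np.float64(0.459), np.float64(-0.297), np.float64(0.046))]
200 [(np.float64(0.462), np.float64(-0.324), np.float64(0.044)), (np.float64(0.462), np.float64(-0.319), np.float64(0.044)), (np.float64(0.461), np.float64(-0.31), np.float64(0.047)), (np.float64(0.462), np.float64(-0.305), np.float64(0.045)), (np.float64(0.461), np.float64(-0.297), np.float64(0.047))]
204 [(np.float64(0.465), np.float64(-0.324), np.float64(0.045)), (np.float64(0.465), np.float64(-0.319), np.float64(0.045)), (np.float64(0.464), np.float64(-0.31), np.float64(0.045)), (np.float64(0.464), np.float64(-0.305), np.float64(0.045)), (np.float64(0.464), np.float64(-0.296), np.float64(0.045))]
208 [(np.float64(0.467), np.float64(-0.324), np.float64(0.044)), (np.float64(0.467), np.float64(-0.319), 
[... 3440 characters left out ...]
float64(-0.307), np.float64(0.088)), (np.float64(0.452), np.float64(-0.306), np.float64(0.149))]
256 [(np.float64(0.478), np.float64(-0.322), np.float64(0.093)), (np.float64(0.48), np.float64(-0.318), np.float64(0.09)), (np.float64(0.48), np.float64(-0.311), np.float64(0.09)), (np.float64(0.478), np.float64(-0.307), np.float64(0.093)), (np.float64(0.452), np.float64(-0.307), np.float64(0.152))]
260 [(np.float64(0.478), np.float64(-0.322), np.float64(0.098)), (np.float64(0.48), np.float64(-0.318), np.float64(0.095)), (np.float64(0.48), np.float64(-0.311), np.float64(0.095)), (np.float64(0.478), np.float64(-0.308), np.float64(0.098)), (np.float64(0.452), np.float64(-0.307), np.float64(0.155))]
```

View pics/c4.png

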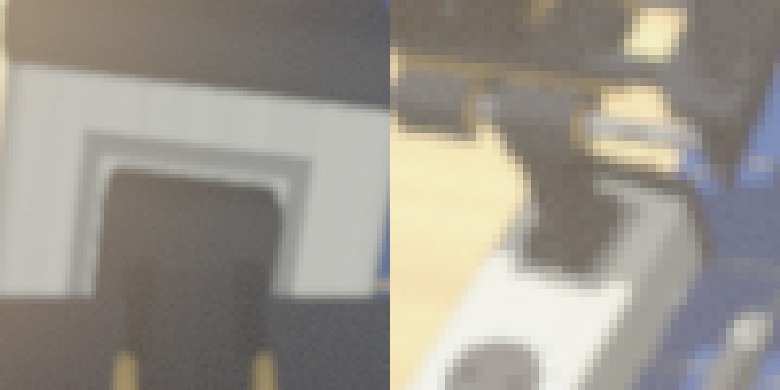

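The finger's lower end shows at z≈0.066–0.07 while the TCP reads 0.048, and the key is still at 0.059. So the real tip is about 18 mm higher than the reading, and there is no contact yet. I'll keep going down slowly and watch the force.

Emit:
{"method": "drive_tool", "body": {
  "targets": [0, 0, 0.1, 0, 0, 0, 0, 0, 0.2, 0, 0, 0, 0, 0, 0.3, 0, 0, 0, 0, 0, 0.4, 0, 0, 0, 0, 0, 0.4, 0, 0, 0]
}}

```text
time: 6.0
position: [0.4889, -0.3141, 0.0439]
tool_rot: [-0.0, 1.0, 0.0, -0.0]
ft_force: [0.6, -0.1, 0.1]
grip_width: 0.0004
```

Emit:
{"method": "drive_tool", "body": {
  "targets": [0, 0, 0.08, 0, 0, 0, 0, 0, 0.16, 0, 0, 0, 0, 0, 0.24, 0, 0, 0, 0, 0, 0.3, 0, 0, 0, 0, 0, 0.3, 0, 0, 0]
}}

```text
time: 6.42
position: [0.489, -0.3142, 0.041]
tool_rot: [-0.0, 1.0, 0.0, -0.0]
ft_force: [1.1, -0.1, 0.2]
grip_width: 0.0006
```

Emit:
{"method": "drive_tool", "body": {
  "targets": [0, 0, 0.08, 0, 0, 0, 0, 0, 0.16, 0, 0, 0, 0, 0, 0.2, 0, 0, 0, 0, 0, 0.2, 0, 0, 0]
}}

```text
time: 6.75
position: [0.489, -0.3141, 0.0391]
tool_rot: [-0.0, 1.0, 0.0, -0.0]
ft_force: [1.1, -0.5, 0.2]
grip_width: 0.0003
```

```bash
python3 - <<'E'
from h import *
im,d,o=snap('wrist','w5'); s,_,o=snap('scene','s5'); print(o['position'],o['ft_force'],o['time'])
for v in range(216,262,3):
    print(v,*[depthpt('wrist',u,v,'w5').round(3) for u in (262,284)])
c=lambda im,u,v,w:cv2.resize(im[v-w:v+w,u-w:u+w],(390,390),interpolation=0)
g=lambda im:(255*np.clip(im/255.,0,1)**.5).astype(np.uint8)
cv2.imwrite('pics/c5.png',np.hstack([c(g(im),277,225,45),c(g(s),185,190,25)])[:,:,::-1])
E
```

```text
[ 0.48904492 -0.31417298  0.03912826] [-0.68464128  0.22327289  0.82909441] 6.8
216 [ 0.469 -0.324  0.047] [ 0.469 -0.311  0.046]
219 [ 0.471 -0.324  0.048] [ 0.471 -0.311  0.048]
222 [ 0.473 -0.324  0.047] [ 0.473 -0.311  0.047]
225 [ 0.473 -0.324  0.053] [ 0.475 -0.311  0.047]
228 [ 0.473 -0.323  0.058] [ 0.415 -0.315  0.224]
231 [ 0.475 -0.323  0.058] [ 0.475 -0.311  0.058]
234 [ 0.477 -0.323  0.058] [ 0.476 -0.311  0.059]
237 [ 0.478 -0.323  0.059] [ 0.478 -0.311  0.058]
240 [ 0.479 -0.323  0.062] [ 0.48  -0.311  0.059]
243 [ 0.479 -0.323  0.067] [ 0.48  -0.311  0.064]
246 [ 0.478 -0.323  0.072] [ 0.479 -0.311  0.069]
249 [ 0.478 -0.323  0.076] [ 0.48  -0.311  0.072]
252 [ 0.479 -0.323  0.079] [ 0.48  -0.311  0.076]
255 [ 0.478 -0.322  0.083] [ 0.48  -0.311  0.08 ]
258 [ 0.478 -0.322  0.087] [ 0.48  -0.311  0.083]
261 [ 0.479 -0.322  0.09 ] [ 0.48  -0.311  0.087]
```

View pics/c5.png

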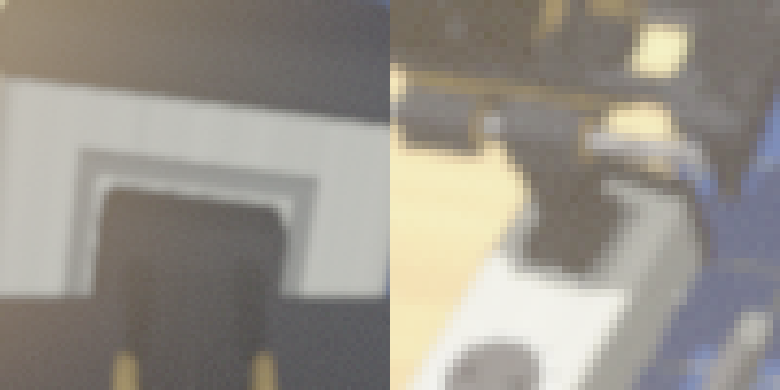

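Emit:
{"method": "drive_tool", "body": {
  "targets": [0, 0, 0.07, 0, 0, 0, 0, 0, 0.14, 0, 0, 0, 0, 0, 0.2, 0, 0, 0, 0, 0, 0.2, 0, 0, 0]
}}

```text
time: 7.18
position: [0.489, -0.3141, 0.037]
tool_rot: [-0.0, 1.0, 0.0, -0.0]
ft_force: [-0.3, -0.5, -0.0]
grip_width: 0.0005
```

Emit:
{"method": "drive_tool", "body": {
  "targets": [0, 0, 0.07, 0, 0, 0, 0, 0, 0.14, 0, 0, 0, 0, 0, 0.2, 0, 0, 0, 0, 0, 0.2, 0, 0, 0]
}}

```text
time: 7.52
position: [0.4891, -0.3142, 0.0353]
tool_rot: [-0.0, 1.0, -0.0, 0.0]
ft_force: [-0.2, 1.3, 2.7]
grip_width: 0.0003
```

Emit:
{"method": "drive_tool", "body": {
  "targets": [0, 0, 0.06, 0, 0, 0, 0, 0, 0.12, 0, 0, 0, 0, 0, 0.18, 0, 0, 0, 0, 0, 0.24, 0, 0, 0, 0, 0, 0.24, 0, 0, 0]
}}

```text
time: 7.93
position: [0.4891, -0.3143, 0.0328]
tool_rot: [-0.0, 1.0, -0.0, 0.0]
ft_force: [-0.6, 0.1, 3.5]
grip_width: 0.0007
```

Emit:
{"method": "drive_tool", "body": {
  "targets": [0, 0, 0.06, 0, 0, 0, 0, 0, 0.12, 0, 0, 0, 0, 0, 0.18, 0, 0, 0, 0, 0, 0.18, 0, 0, 0]
}}

```text
time: 8.27
position: [0.4891, -0.3143, 0.031]
tool_rot: [-0.0, 1.0, -0.0, 0.0]
ft_force: [-0.1, 1.1, 3.9]
grip_width: 0.0006
```

Emit:
{"method": "drive_tool", "body": {
  "targets": [0, 0, 0.05, 0, 0, 0, 0, 0, 0.1, 0, 0, 0, 0, 0, 0.15, 0, 0, 0, 0, 0, 0.15, 0, 0, 0]
}}

```text
time: 8.6
position: [0.4891, -0.3143, 0.0295]
tool_rot: [-0.0, 1.0, -0.0, 0.0]
ft_force: [-0.6, 0.1, 4.2]
grip_width: 0.0004
```

Emit:
{"method": "drive_tool", "body": {
  "targets": [0, 0, 0.05, 0, 0, 0, 0, 0, 0.1, 0, 0, 0, 0, 0, 0.15, 0, 0, 0, 0, 0, 0.15, 0, 0, 0]
}}

```text
time: 8.93
position: [0.4891, -0.3143, 0.0283]
tool_rot: [-0.0, 1.0, -0.0, 0.0]
ft_force: [-1.5, 0.9, 8.2]
grip_width: 0.0004
```

8.2 N is past the 5 N end of travel. I'll lift and check the key height.

Emit:
{"method": "drive_tool", "body": {
  "targets": [0, 0, -0.8, 0, 0, 0, 0, 0, -3, 0, 0, 0, 0, 0, -6, 0, 0, 0, -3, 3, -9, 0, 0, 0, -3, 3, -12, 0, 0, 0, -3, 3, -12, 0, 0, 0, -3, 3, -12, 0, 0, 0]
}}

```text
time: 9.52
position: [0.5207, -0.2846, 0.1501]
tool_rot: [-0.001, 1.0, -0.002, 0.002]
ft_force: [0.9, -0.2, -0.0]
grip_width: 0.0002
```

```bash
python3 - <<'E'
from h import *
im,d,o=snap('wrist','w6'); print(o['position'],o['ft_force'],o['time'])
K,R,c=cam('wrist','w6'); q=R.T@(np.array([.489,-.315,.052])-c); u,v=(K@q)[:2]/q[2]; print(u,v)
u,v=int(u),int(v)
for dv in range(-12,13,6): print([depthpt('wrist',u+a,v+dv,'w6')[2].round(4) for a in range(-24,25,6)])
E
```

```text
[ 0.52065841 -0.28463704  0.15013256] [ 0.85382348 -0.24410422 -0.01486291] 9.5167
245.13937196722006 170.0998174624329
[np.float64(0.0452), np.float64(0.0469), np.float64(0.0552), np.float64(0.0539), np.float64(0.0541), np.float64(0.0539), np.float64(0.0556), np.float64(0.047), np.float64(0.0436)]
[np.float64(0.0434), np.float64(0.0479), np.float64(0.0562), np.float64(0.0544), np.float64(0.0545), np.float64(0.0536), np.float64(0.0548), np.float64(0.0444), np.float64(0.0443)]
[np.float64(0.045), np.float64(0.0472), np.float64(0.0549), np.float64(0.0533), np.float64(0.0546), np.float64(0.0555), np.float64(0.0537), np.float64(0.0436), np.float64(0.0448)]
[np.float64(0.0454), np.float64(0.0471), np.float64(0.0532), np.float64(0.055), np.float64(0.0546), np.float64(0.0535), np.float64(0.0441), np.float64(0.0451), np.float64(0.0449)]
[np.float64(0.0447), np.float64(0.0475), np.float64(0.0557), np.float64(0.0549), np.float64(0.0554), np.float64(0.0545), np.float64(0.0455), np.float64(0.0449), np.float64(0.0446)]
```

View pics/w6.png

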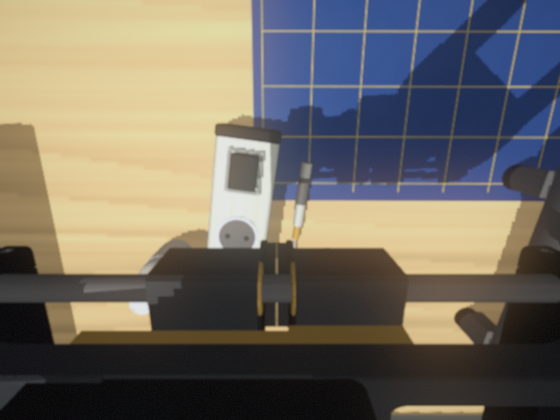

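The key top now stands at 0.0545 against 0.059 before, so it stays in. Next is the fan.

Emit:
{"method": "drive_tool", "body": {
  "targets": [0, 0, -4, 0, 0, 0, 0, 0, -8, 0, 0, 0, 3, 2, -12, 0, 0, 0, 5, 5, -16, 0, 0, 0, 7, 9, -18, 0, 0, 0, 9, 13, -19, 0, 0, 0, 9, 17, -19, 0, 0, 0, 9, 21, -19, 0, 0, 0, 9, 25, -19, 0, 0, 0, 9, 29, -19, 0, 0, 0, 9, 33, -19, 0, 0, 0, 9, 37, -19, 0, 0, 0]
}}

```text
time: 10.57
position: [0.4271, 0.068, 0.3363]
tool_rot: [0.0, 1.0, 0.0, -0.002]
ft_force: [0.8, 0.6, 0.3]
grip_width: 0.0007
```

Emit:
{"method": "drive_tool", "body": {
  "targets": [0, 4, 0, 0, 0, 0, 0, 8, 0, 0, 0, 0, 0, 12, 0, 0, 0, 0, -2, 16, 0, 0, 0, 0, -4, 19, 2, 0, 0, 0, -6, 22, 4, 0, 0, 0, -6, 25, 7, 0, 0, 0, -6, 25, 9, 0, 0, 0, -6, 25, 9, 0, 0, 0, -6, 25, 9, 0, 0, 0]
}}

```text
time: 11.4
position: [0.4868, 0.3156, 0.2449]
tool_rot: [-0.0, 1.0, -0.002, -0.003]
ft_force: [0.1, 0.1, 1.3]
grip_width: 0.0007
```

```bash
python3 - <<'E'
from h import *
im,d,o=snap('wrist','w7'); print(o['position'],o['joint_velocities'].round(3),o['time'])
E
```

```text
[0.48677293 0.31555465 0.24492352] [-0.018 -0.058 -0.049 -0.     0.     0.001] 11.4
```

View pics/w7.png

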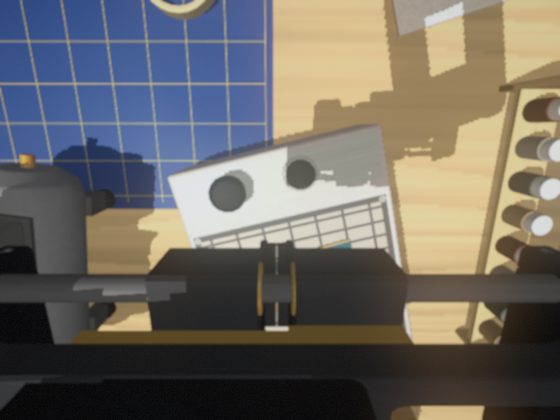

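The start switch is at ~(300,174), the smaller one on the robot's left. The mushroom is at ~(227,194).

```bash
python3 - <<'E'
from h import *
for th in(100,115,125):
    try: kb('w7',300,174,22,th,.109); kb('w7',227,194,26,th,.124)
    except Exception as e: print(th,e)
E
```

```text
w7 100 [287 160  28  28 597] [300.3 173.5] rect [300.5 173.5] [27. 27.] 90.0 plane [0.4629 0.3395 0.109 ] depth [0.4631 0.3396 0.1082]
w7 100 [210 177  35  33 318] [229.4 189. ] rect [227. 193.] [34. 32.] 0.0 plane [0.4807 0.2636 0.124 ] depth [0.4809 0.2635 0.1233]
w7 115 [287 160  29  28 651] [300.4 173.5] rect [301.  173.5] [27. 28.] 90.0 plane [0.4629 0.34   0.109 ] depth [0.4628 0.34   0.1098]
w7 115 [210 176  36  35 972] [227.2 193. ] rect [227.4 193.3] [34.  34.4] 63.4 plane [0.4811 0.264  0.124 ] depth [0.4812 0.2639 0.1234]
w7 125 [287 159  29  30 690] [300.4 173.4] rect [301.  173.5] [29. 28.] 90.0 plane [0.4629 0.34   0.109 ] depth [0.4628 0.34   0.1098]
w7 125 [ 209  176   37   35 1001] [227.4 193. ] rect [227.5 193. ] [34.6 34.6] 45.0 plane [0.4807 0.2641 0.124 ] depth [0.4809 0.264  0.1232]
```

Emit:
{"method": "drive_tool", "body": {
  "targets": [2.4, 2.4, 3, 0, 0, 0, 2.4, 2.4, 6, 0, 0, 0, 2.4, 2.4, 9, 0, 0, 0, 2.4, 2.4, 12, 0, 0, 0, 2.4, 2.4, 13.5, 0, 0, 0, 2.4, 2.4, 14.5, 0, 0, 0, 2.4, 2.4, 14.5, 0, 0, 0, 2.4, 2.4, 14.5, 0, 0, 0]
}}

```text
time: 12.12
position: [0.4658, 0.3405, 0.1043]
tool_rot: [0.0, 1.0, 0.0, 0.001]
ft_force: [-0.3, -1.0, -0.5]
grip_width: 0.0007
```

```bash
python3 - <<'E'
from h import *
im,d,o=snap('wrist','w8'); s,_,o=snap('scene','s8'); print(o['position'],o['ft_force'],o['time'])
c=lambda im,u,v,w:cv2.resize(im[v-w:v+w,u-w:u+w],(390,390),interpolation=0)
g=lambda im:(255*np.clip(im/255.,0,1)**.5).astype(np.uint8)
cv2.imwrite('pics/c8.png',np.hstack([c(g(im),277,210,60),c(g(s),412,205,30)])[:,:,::-1])
E
```

```text
[0.4661543  0.34089443 0.10480979] [-0.67378762 -0.08936635  1.40315622] 12.1667
```

View pics/c8.png

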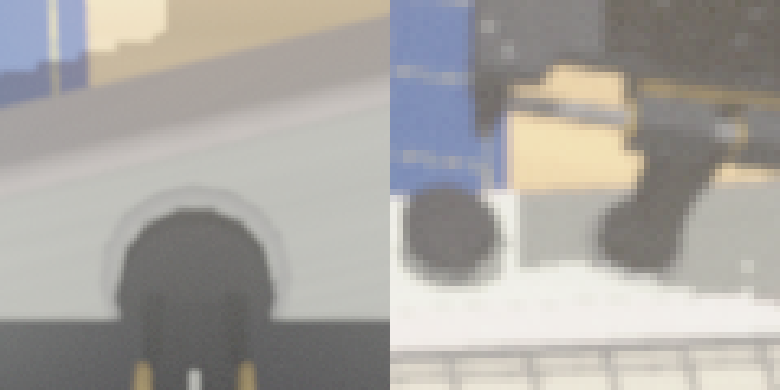

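The tip is centred on the start key. Pressing slowly.

Emit:
{"method": "drive_tool", "body": {
  "targets": [0.3, -0.1, 0.4, 0, 0, 0, 0.3, -0.1, 0.8, 0, 0, 0, 0.3, -0.1, 1.1, 0, 0, 0, 0.3, -0.1, 1.3, 0, 0, 0, 0.3, -0.1, 1.4, 0, 0, 0, 0.3, -0.1, 1.5, 0, 0, 0, 0.3, -0.1, 1.58, 0, 0, 0, 0.3, -0.1, 1.66, 0, 0, 0, 0.3, -0.1, 1.74, 0, 0, 0, 0.3, -0.1, 1.8, 0, 0, 0, 0.3, -0.1, 1.8, 0, 0, 0]
}}

```text
time: 13.13
position: [0.4615, 0.3398, 0.0851]
tool_rot: [-0.001, 1.0, 0.0, 0.0]
ft_force: [0.2, 0.2, 2.0]
grip_width: 0.0002
```

Emit:
{"method": "drive_tool", "body": {
  "targets": [0, 0, 0.07, 0, 0, 0, 0, 0, 0.14, 0, 0, 0, 0, 0, 0.2, 0, 0, 0, 0, 0, 0.2, 0, 0, 0]
}}

```text
time: 13.47
position: [0.4615, 0.3398, 0.0831]
tool_rot: [-0.0, 1.0, 0.0, 0.0]
ft_force: [-0.5, -0.4, 4.2]
grip_width: 0.0004
```

Emit:
{"method": "drive_tool", "body": {
  "targets": [0, 0, 0.06, 0, 0, 0, 0, 0, 0.12, 0, 0, 0, 0, 0, 0.18, 0, 0, 0, 0, 0, 0.2, 0, 0, 0, 0, 0, 0.2, 0, 0, 0]
}}

```text
time: 13.88
position: [0.4615, 0.3398, 0.081]
tool_rot: [-0.0, 1.0, 0.0, 0.0]
ft_force: [-0.4, -0.2, 5.3]
grip_width: 0.0003
```

Emit:
{"method": "drive_tool", "body": {
  "targets": [0, 0, 0.05, 0, 0, 0, 0, 0, 0.1, 0, 0, 0, 0, 0, 0.15, 0, 0, 0, 0, 0, 0.15, 0, 0, 0]
}}

```text
time: 14.22
position: [0.4615, 0.3398, 0.0795]
tool_rot: [-0.0, 1.0, 0.0, 0.0]
ft_force: [-1.2, -0.1, 5.2]
grip_width: 0.0008
```

Emit:
{"method": "drive_tool", "body": {
  "targets": [0, 0, 0.05, 0, 0, 0, 0, 0, 0.1, 0, 0, 0, 0, 0, 0.13, 0, 0, 0, 0, 0, 0.13, 0, 0, 0]
}}

```text
time: 14.55
position: [0.4615, 0.3398, 0.0785]
tool_rot: [-0.001, 1.0, 0.0, 0.0]
ft_force: [-1.1, -0.8, 6.5]
grip_width: 0.0004
```

Emit:
{"method": "drive_tool", "body": {
  "targets": [0, 0, 0.05, 0, 0, 0, 0, 0, 0.08, 0, 0, 0, 0, 0, 0.08, 0, 0, 0]
}}

```text
time: 14.8
position: [0.4615, 0.3398, 0.0779]
tool_rot: [-0.001, 1.0, 0.0, 0.0]
ft_force: [-1.2, -0.1, 7.7]
grip_width: 0.0008
```

Emit:
{"method": "drive_tool", "body": {
  "targets": [0, 0, -0.8, 0, 0, 0, 0, 0, -3, 0, 0, 0, 0, 0, -6, 0, 0, 0, -3, -1, -9, 0, 0, 0, -3, -1, -12, 0, 0, 0, -3, -1, -12, 0, 0, 0, -3, -1, -12, 0, 0, 0]
}}

```text
time: 15.38
position: [0.4928, 0.33, 0.1991]
tool_rot: [-0.0, 1.0, 0.001, 0.002]
ft_force: [0.4, -0.1, -0.6]
grip_width: 0.0001
```

```bash
python3 - <<'E'
from h import *
im,d,o=snap('wrist','w9'); print(o['position'],o['ft_force'],o['time'])
K,R,c=cam('wrist','w9'); q=R.T@(np.array([.463,.3397,.104])-c); u,v=(K@q)[:2]/q[2]; print(u,v)
u,v=int(u),int(v)
for dv in range(-12,13,6): print([depthpt('wrist',u+a,v+dv,'w9')[2].round(4) for a in range(-24,25,6)])
E
```

```text
[0.49284186 0.32998581 0.19911327] [ 0.36449777 -0.0860055  -0.57116507] 15.3833
287.89523901628394 172.63531941029112
[np.float64(0.0954), np.float64(0.0956), np.float64(0.0986), np.float64(0.105), np.float64(0.1053), np.float64(0.1055), np.float64(0.1029), np.float64(0.0941), np.float64(0.0953)]
[np.float64(0.0959), np.float64(0.0964), np.float64(0.1053), np.float64(0.1053), np.float64(0.1033), np.float64(0.1035), np.float64(0.1056), np.float64(0.0968), np.float64(0.0957)]
[np.float64(0.0957), np.float64(0.0964), np.float64(0.1043), np.float64(0.1055), np.float64(0.1042), np.float64(0.1037), np.float64(0.1051), np.float64(0.1023), np.float64(0.0949)]
[np.float64(0.0952), np.float64(0.0967), np.float64(0.105), np.float64(0.1031), np.float64(0.104), np.float64(0.1051), np.float64(0.106), np.float64(0.0968), np.float64(0.0955)]
[np.float64(0.0953), np.float64(0.0958), np.float64(0.1023), np.float64(0.1051), np.float64(0.1046), np.float64(0.1045), np.float64(0.1054), np.float64(0.0965), np.float64(0.0948)]
```

View pics/w9.png

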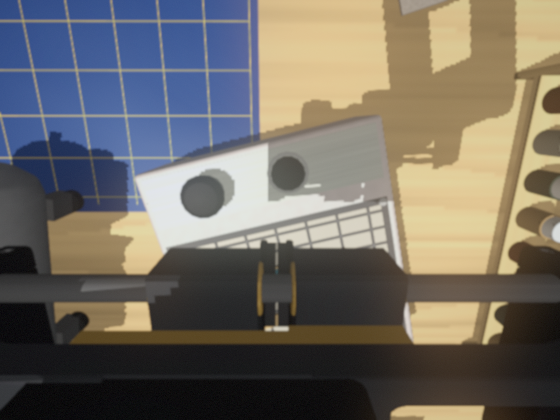

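The fan key is at 0.1047 (was 0.109) and the mushroom is still up. On to the compressor.

Emit:
{"method": "drive_tool", "body": {
  "targets": [0, 0, -4, 0, 0, 0, 0, 0, -8, 0, 0, 0, 0, -1, -12, 0, 0, 0, 0, -4, -15, 0, 0, 0, -1, -8, -15, 0, 0, 0, -2, -12, -15, 0, 0, 0, -3, -16, -15, 0, 0, 0, -4, -20, -15, 0, 0, 0, -5, -24, -15, 0, 0, 0, -6, -28, -15, 0, 0, 0, -7, -30, -15, 0, 0, 0, -7, -30, -15, 0, 0, 0]
}}

```text
time: 16.43
position: [0.5624, 0.0253, 0.3446]
tool_rot: [0.002, 1.0, -0.001, -0.002]
ft_force: [-0.5, 0.0, 0.6]
grip_width: 0.0009
```

```bash
python3 - <<'E'
from h import *
im,d,o=snap('wrist','w10'); print(o['position'],o['joint_velocities'].round(3),o['time'])
E
```

```text
[0.56237332 0.02534767 0.34455495] [ 0.067 -0.02   0.031  0.057  0.029  0.044] 16.4333
```

View pics/w10.png

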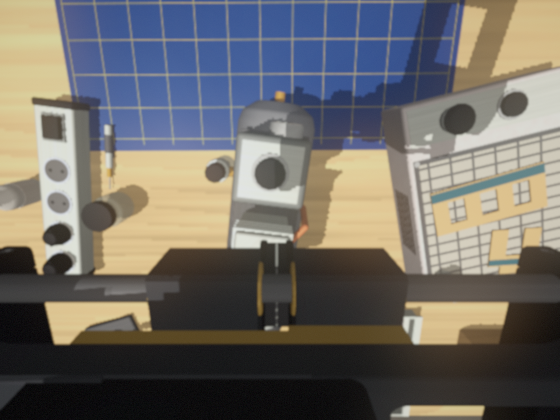

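The compressor key is at ~(270,173) on the grey box.

```bash
python3 - <<'E'
from h import *
for th in(80,100,115):
    try: kb('w10',270,173,24,th,.2275)
    except Exception as e: print(th,e)
E
```

```text
w10 80 [275 161   9  24 145] [278.9 172. ] rect [279.4 172.3] [23.2  7.7] 85.6 plane [0.5348 0.0273 0.2275] depth [0.5349 0.0273 0.227 ]
w10 100 [256 158  30  30 680] [270.4 173.1] rect [270.3 173.2] [29.1 28.8] 71.6 plane [0.5358 0.0182 0.2275] depth [0.5357 0.0182 0.2281]
w10 115 [256 158  30  31 733] [270.5 173.1] rect [270.5 173. ] [30. 29.] 90.0 plane [0.5355 0.0185 0.2275] depth [0.5354 0.0185 0.2281]
```

Emit:
{"method": "drive_tool", "body": {
  "targets": [2.7, -0.7, 2.5, 0, 0, 0, 2.7, -0.7, 5, 0, 0, 0, 2.7, -0.7, 8, 0, 0, 0, 2.7, -0.7, 10, 0, 0, 0, 2.7, -0.7, 11, 0, 0, 0, 2.7, -0.7, 11.8, 0, 0, 0, 2.7, -0.7, 11.8, 0, 0, 0, 2.7, -0.7, 11.8, 0, 0, 0, 2.7, -0.7, 11.8, 0, 0, 0]
}}

```text
time: 17.23
position: [0.5357, 0.023, 0.2304]
tool_rot: [-0.001, 1.0, -0.0, 0.001]
ft_force: [0.3, 1.0, 0.6]
grip_width: 0.0002
```

```bash
python3 - <<'E'
from h import *
im,d,o=snap('wrist','w11'); s,_,o=snap('scene','s11'); print(o['position'],o['ft_force'],o['time'])
c=lambda im,u,v,w:cv2.resize(im[v-w:v+w,u-w:u+w],(390,390),interpolation=0)
g=lambda im:(255*np.clip(im/255.,0,1)**.5).astype(np.uint8)
cv2.imwrite('pics/c11.png',np.hstack([c(g(im),277,210,60),c(g(s),296,190,40)])[:,:,::-1])
E
```

```text
[0.53577586 0.02286811 0.23061952] [-0.31401688 -0.09367574 -0.23087524] 17.2833
```

View pics/c11.png

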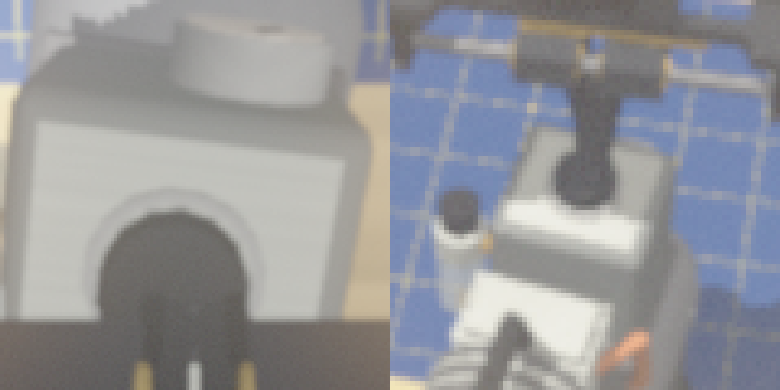

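Emit:
{"method": "drive_tool", "body": {
  "targets": [0, -0.45, 0.4, 0, 0, 0, 0, -0.45, 0.9, 0, 0, 0, 0, -0.45, 1.4, 0, 0, 0, 0, -0.45, 1.8, 0, 0, 0, 0, -0.45, 2.0, 0, 0, 0, 0, -0.45, 2.1, 0, 0, 0, 0, -0.45, 2.2, 0, 0, 0, 0, -0.45, 2.3, 0, 0, 0, 0, -0.45, 2.4, 0, 0, 0, 0, -0.45, 2.5, 0, 0, 0, 0, -0.45, 2.5, 0, 0, 0]
}}

```text
time: 18.25
position: [0.5349, 0.0183, 0.2045]
tool_rot: [-0.001, 1.0, -0.0, 0.0]
ft_force: [-0.1, -0.6, 1.1]
grip_width: 0.0005
```

Emit:
{"method": "drive_tool", "body": {
  "targets": [0, 0, 0.07, 0, 0, 0, 0, 0, 0.14, 0, 0, 0, 0, 0, 0.2, 0, 0, 0, 0, 0, 0.2, 0, 0, 0]
}}

```text
time: 18.58
position: [0.5349, 0.0183, 0.2026]
tool_rot: [-0.001, 1.0, -0.0, 0.0]
ft_force: [-1.0, -0.4, 2.4]
grip_width: 0.0005
```

Emit:
{"method": "drive_tool", "body": {
  "targets": [0, 0, 0.06, 0, 0, 0, 0, 0, 0.12, 0, 0, 0, 0, 0, 0.18, 0, 0, 0, 0, 0, 0.24, 0, 0, 0, 0, 0, 0.28, 0, 0, 0, 0, 0, 0.28, 0, 0, 0]
}}

```text
time: 19.08
position: [0.5349, 0.0183, 0.1996]
tool_rot: [-0.0, 1.0, 0.0, 0.0]
ft_force: [-0.2, 0.5, 3.7]
grip_width: 0.0005
```

Emit:
{"method": "drive_tool", "body": {
  "targets": [0, 0, 0.06, 0, 0, 0, 0, 0, 0.12, 0, 0, 0, 0, 0, 0.15, 0, 0, 0, 0, 0, 0.15, 0, 0, 0]
}}

```text
time: 19.42
position: [0.5349, 0.0183, 0.1981]
tool_rot: [-0.0, 1.0, 0.0, 0.0]
ft_force: [-0.3, 0.5, 4.7]
grip_width: 0.0007
```

Emit:
{"method": "drive_tool", "body": {
  "targets": [0, 0, 0.06, 0, 0, 0, 0, 0, 0.12, 0, 0, 0, 0, 0, 0.12, 0, 0, 0]
}}

```text
time: 19.67
position: [0.5349, 0.0183, 0.1972]
tool_rot: [-0.0, 1.0, -0.0, 0.0]
ft_force: [-0.8, 0.7, 6.6]
grip_width: 0.0007
```

Emit:
{"method": "drive_tool", "body": {
  "targets": [0, 0, 0.05, 0, 0, 0, 0, 0, 0.1, 0, 0, 0, 0, 0, 0.1, 0, 0, 0]
}}

```text
time: 19.92
position: [0.5349, 0.0183, 0.1964]
tool_rot: [-0.001, 1.0, -0.0, 0.0]
ft_force: [-2.3, 1.3, 7.2]
grip_width: 0.0004
```

Emit:
{"method": "drive_tool", "body": {
  "targets": [0, 0, -0.8, 0, 0, 0, 0, 0, -3, 0, 0, 0, 0, 0, -6, 0, 0, 0, -3, 0, -10, 0, 0, 0, -3, 0, -14, 0, 0, 0, -3, 0, -16, 0, 0, 0, -3, 0, -16, 0, 0, 0, -3, 0, -16, 0, 0, 0]
}}

```text
time: 20.58
position: [0.5652, 0.0182, 0.357]
tool_rot: [-0.0, 1.0, -0.0, 0.001]
ft_force: [-0.4, 0.5, -0.4]
grip_width: 0.0004
```

```bash
python3 - <<'E'
from h import *
im,d,o=snap('wrist','w12'); t,_,o=snap('top','t12'); s,_,o=snap('scene','s12');print(o['position'],o['ft_force'],o['time'])
for p in ([.5355,.0185,.223],[.463,.3397,.1047],[.4815,.264,.124],[.489,-.315,.0545]):
    K,R,c=cam('wrist','w12'); q=R.T@(np.array(p)-c); u,v=((K@q)[:2]/q[2]).astype(int); print(u,v)
    zs=[depthpt('wrist',u+a,v+b,'w12')[2] for a in range(-3,4) for b in range(-3,4) if 0<=u+a<560 and 0<=v+b<420]; print(p,np.median(zs) if zs else None)
a=np.load('pics/scene0.npz')['im']
cv2.imwrite('pics/diff.png',np.hstack([np.load('pics/top0.npz')['im'][130:300,80:460],t[130:300,80:460]])[:,:,::-1])
E
```

```text
[0.5634106  0.01846272 0.35411196] [-0.34755071 -0.36995817 -0.14189841] 20.6833
277 167
[0.5355, 0.0185, 0.223] 0.22292778549407855
515 100
[0.463, 0.3397, 0.1047] 0.10428239013042723
465 115
[0.4815, 0.264, 0.124] 0.12307685247011163
59 121
[0.489, -0.315, 0.0545] 0.05480269359901574
```

View pics/diff.png

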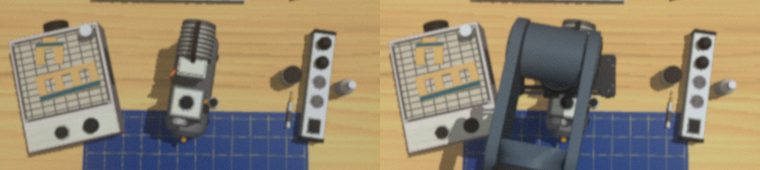

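View pics/s12.png

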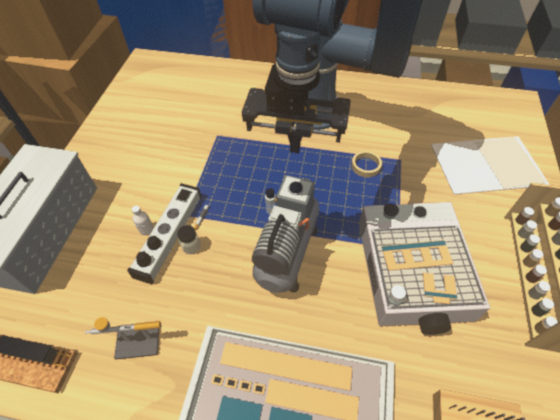

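All three keys read about 4.5 mm lower than at the start, the mushroom is up, and nothing has visibly moved. The hand is well clear, so I'm handing in.

Emit:
{"method": "drive_tool", "body": {
  "targets": [0, 0, 0, 0, 0, 0, 0, 0, 0, 0, 0, 0, 0, 0, 0, 0, 0, 0, 0, 0, 0, 0, 0, 0]
}}

```text
time: 21.07
position: [0.5645, 0.0183, 0.3552]
tool_rot: [-0.0, 1.0, 0.0, -0.001]
ft_force: [0.1, -0.6, 0.6]
grip_width: 0.0005
```

```bash
python3 -c "
from rig import robot
o=robot.get_obs();print(o['position'],o['time'],abs(o['joint_velocities']).max());print(robot.hand_in())"
```

```text
[0.56452799 0.01833427 0.35522487] 21.0667 0.006106733158094332
the job is handed in; nothing more can be done
None
```

I pressed the power strip's main switch, then the fan's start switch, then the compressor's switch, slowly with the shut fingertips. I handed in at about 21 s; the hand-in reports no verdict. The last wrist force readings while pressing each switch were 8.2, 7.7 and 7.2 N.

**Last checks:** After release, wrist-camera depth showed all three keys staying in:

| Point | Height before | Height after |
|---|---|---|
| Strip key | 0.059 m | 0.055 m |
| Fan key | 0.109 m | 0.104 m |
| Compressor key | 0.228 m | 0.223 m |
| Stop button | 0.123 m | 0.123 m |

By eye in the before and after pictures, the strip and the loose things had not moved. The hand was clear at the end, with its reading at z about 0.355 m.

**Two things disagreed:**
- **Fingertip height:** With the gripper shut, the real fingertip end sat about 22 mm higher than the reported TCP. I found this from the missing contact force and the depth image, and corrected for it on all three switches.
- **Key heights from two cameras:** Triangulating from the top and scene cameras gave heights 8–11 mm too low. I used the depth and wrist views instead, which agreed with the heights in the task text.

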